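# Empty the pouch sealer's catch tray and hold the contact probe on its check ring

### The job

Collect the two sealed packs from the pouch sealer's sloping catch tray and lay them flat in the open transport tray, without dropping them. Then take the probe out of its stand and hold its tip inside the check ring on the floor of the emptied catch tray, with the probe square to that sloping floor and pressed lightly, so that the sprung tip is about half pushed in. Finish while holding the probe there like that; leave the other things on the cart alone.

Things in the scene. Friction and masses are not known exactly. Their poses are not given: they have to be found in the camera images.
- sealer: Fixed white pouch sealer, steel catch tray on its robot side. Origin on the work surface under the tray's middle; x from the tray's low end to the housing, z up. Tray 200 x 200 mm; floor rises 20 degrees (0.349 rad) to +x, height 66 mm at x = 0, 30 at x = -100. Curbs 6 mm above the floor at both sides, lip 12 mm at the low end. Housing x = 98 to 170 mm, 184 wide, 161 high.
- check_ring: Flush dark engraved ring on the tray floor, inner diameter 18 mm, outer 24, four ticks outside. Origin at its centre on the floor; at the tray's mid length, up to 45 mm either side of its middle line (often under a pack). z is the sloping floor's outward normal, x points up the slope.
- pack_a_mid (a point): Centre of a sealed instrument pack, a stiff greenish-grey slab 178 x 37 x 9 mm, about 60 g. It lies flat on the slope in the +y half of the catch tray, length up and down the slope. Axes: x along its length, z across its 37 mm width, y across its 9 mm thickness.
- pack_b_mid (a point): Centre of the other, like pack (178 x 38 x 9 mm, about 60 g), lying in the -y half of the catch tray; axes as for pack_a_mid.
- pack_a: The same pack as pack_a_mid; origin in the middle of one of its long narrow sides, 18.5 mm from its centre.
- pack_b: The same pack as pack_b_mid; origin in the middle of one of its long narrow sides, 19 mm from its centre.
- tote: Open grey transport tray, fixed, 220 mm (x) by 184 mm (y), 34 mm high, walls and floor 4 mm thick, a small bar handle outside each end in x. Origin under its centre on the work surface, z up. Both packs fit flat side by side, lengths along its x.
- stand: Fixed grey probe stand: round foot of 72 mm diameter and an upright tube of 40 mm diameter, 75 mm high, bore 25 mm. Origin under its centre, z up.
- probe: Loose pen-like probe, about 130 g, hanging upright in the stand by its collar. Origin on its axis at the barrel's lower end, 25 mm above the work surface; z towards the handle end. Barrel 18 mm diameter, z = 0 to 50; black collar 33 mm, z = 50 to 56, on the stand's rim; white handle 22 mm, z = 56 to 150. Sprung tip sticks out 14 mm below the origin. It must rise 65 mm to leave the stand.
- tip_end (a point): The end of the probe's sprung tip (a rounded steel pin of 6 mm diameter), 14 mm below probe's origin on its axis when the tip is out; frame as probe.
- probe_tip (a joint): How far the sprung tip is pushed into the probe, m: 0 fully out, 0.010 fully in (hard stop). Spring 300 N/m with 0.9 N preload: about 2.4 N when half in.
- bottle_1: Bystander: small white bottle with screw cap, 48 mm diameter, 86 mm high; origin under its centre.
- tin_round: Bystander: round tin, 56 mm diameter, 28 mm high; origin under its centre.
- key_tool: Bystander: bent steel hex key lying flat, 78 x 25 x 6 mm; origin under the middle of its outline.
Mind the look-alikes: they are no part of the job. There is more than one size of the probe; the job needs the larger.

How it is judged:
By the outcome, as a careful person would: the job done as asked, in the order asked, and still so for the second after the job is handed in, while the arm keeps its last pose, push and grip.
It also fails if it takes over 67 s, if anything falls off the work surface, if the arm or the gripper's body presses on something with over 40 N, if the wrist force passes 120 N, or if a joint passes its speed limit or range.

### The arm

A 6-joint arm with a two-finger parallel gripper is mounted at the origin on a cart in front of the work surface, level with it; the furniture and walls round the work are solid. World frame = base frame: x ahead of the robot, y to its left, z up, the work surface at z = 0. Lengths are in m, angles in rad, forces in N, time in s.
With the tool pointing down it reaches from about 0.375 to 0.975 m from the base axis. Payload 3.8 kg.
Tool frame: the origin (TCP) lies on the centre line of the jaws, within the pads' length; the fingertips stand 17 mm ahead of it and the grasp point (between the pads) lies 2 mm behind it (bot.tip_extent is the distance from the TCP to the fingertips, in m); z points along the fingers, y is the line along which they close (so a half turn about z gives the same grasp; the last joint's range is limited). The gripper opens to 85 mm and grips with 20 to 120 N. Pads are 22 mm wide; open, the fingers measure 114 mm over their backs; the gripper's body (76 mm by 85 mm) begins 54 mm behind the grasp point. The pads swing forward as they close: fully open they stand 13 mm farther back than shut.
Start: joints at [-1.15, 0.264, 1.604, -0, 1.274, -0.037], TCP at [0.298, -0.605, 0.248] pointing down, gripper open.
Joint ranges: [-2.63, 2.63], [-0.94, 2.18], [0.31, 2.57], [-1.31, 4.45], [0, 2.66], [-2.55, 2.55]. Speed limits (rad/s): [2.57, 2.57, 3.14, 3.14, 3.14, 3.14].

### API

Orientations are given as a rotation vector (axis times angle).
In Python, from workcell import readout, read_camera, finish_job, bot gives the robot as it stands.
- The arm moves only by the tool jog_arm, never from a script. Its argument "deltas" is one flat list of numbers, 7 for each row, row after row: the shift along the tool's x, y, z in m, then the turn, a rotation vector about the tool's x, y, z in degrees, then the gripper command: -1 is shut, 1 is fully open, values between are in proportion. A call has 1 to 8 rows; each row is the pose to reach, as a shift and turn from the pose commanded when the call began, along the tool's axes at that moment; what a row does not reach only later rows make up. A row lasts 1/10 s, in which the tool goes at most 50 mm and 8.59 degrees, less where a joint would pass 70% of its speed; a pose out of reach is approached as far as the arm can. A call with a gripper value outside its range is refused whole. The fingers move at their own pace and stop on an object; "squeeze" is the grip in N (left out, the last holds). Time passes only in rows, so rows that repeat a pose let the fingers close. It gives the time, the measured TCP pose, the force, the opening and the grip force at its end, in the units of the state.
- readout.read_state(): the state, without advancing time (a new reading comes with each control period).
- read_camera(name): name is "side" or "top" or "wrist"; returns a dict with "color" (420x560x3 uint8, blue, green, red), "fx", "fy", "cx", "cy" (pixels), "dist" ([k1, k2, p1, p2, k3] as OpenCV has them; the pictures are not rectified), "origin" and "attitude" of the camera in the world. Camera axes: x right, y down, z forward; pixel columns grow to the right and rows downward; lengths in m; the calibration is good to about 2 mm. A picture is of the moment at which its call begins. There is no depth.
- finish_job(): hands the job in; it is judged then, once.
The state is a dict: "time": time; "q": joint angles; "joint_vel": joint speeds; "joint_torque": joint torques, N m; "tool_pos": TCP position; "tcp_rot": TCP orientation; "wrist_force": force on the tool from outside, world axes, zero at the start; "torque": the same for the moment, N m; "width": opening from 0.0 (shut) to 1.0 (fully open); "grip_force": force on a finger pad.
Only numpy, scipy, OpenCV 4.12 (cv2) and the standard library are available. Lean on these libraries where they do the work, as an engineer would, in place of code of your own. Each camera call takes 0.05 s, during which the arm holds its last target. There are 200 camera calls.

## Working session

There is one attempt and no reset: what is moved stays moved. The work goes in short steps, Python scripts to look and compute and a tool call to move; the robot and the scene stay as the last step left them, time stands still between calls to the robot, and variables do not carry over. Pictures are saved under pics/ and viewed, at most 10 in all, crops included, and the job is handed in when it is done.

Besides the shell and the picture viewer there is one more tool, called after "Request:" by a JSON object that holds its "name" and its "arguments", one argument or row to a line. jog_arm: Moves the arm, as the interface text tells. Its arguments: {"type":"object","properties":{"deltas":{"type":"array"},"squeeze":{"type":"number"}},"required":["deltas"]}

```bash
ls; mkdir -p pics; python3 - <<'E'
from workcell import readout, read_camera, bot
import cv2, numpy as np
print([a for a in dir(bot) if a[0]!='_'])
s=readout.read_state();print(s)
for n in ("top","side","wrist"):
    c=read_camera(n);cv2.imwrite(f"pics/{n}0.png",c["color"])
    print(n,{k:(np.round(v,4).tolist() if k!='color' else 0) for k,v in c.items()})
E
```

```text
pics
['MotionError', 'tip_extent']
{'time': 0.0, 'q': array([-1.14989728e+00,  2.64758654e-01,  1.60538743e+00, -1.56567613e-05,
        1.27369994e+00, -3.68916010e-02]), 'joint_vel': array([7.95697637e-05, 1.36977810e-05, 1.84741565e-03, 3.65750589e-04,
       7.25623397e-04, 1.31390890e-04]), 'joint_torque': array([ 4.40649201e-04, -5.15112662e+01, -3.67313576e+01,  2.03910378e-05,
        1.30659464e-02,  8.64488641e-06]), 'tool_pos': array([ 0.29804079, -0.60485734,  0.24695103]), 'tcp_rot': array([-3.05749932e+00, -7.12338784e-01,  6.98028176e-04]), 'wrist_force': array([-0.13425894,  0.6904151 , -0.22002296]), 'torque': array([-0.0047974 , -0.01133403,  0.00985733]), 'grip_force': 0.0, 'width': 0.9997949194368376}
top {'color': 0, 'fx': 401.6981, 'fy': 401.6981, 'cx': 281.9937, 'cy': 207.7847, 'dist': [-0.0685, 0.0, 0.0, 0.0, 0.0], 'origin': [0.3356, -0.0666, 1.1109], 'attitude': [-2.1106, 2.1194, -0.2194]}
side {'color': 0, 'fx': 535.2779, 'fy': 535.2779, 'cx': 281.0473, 'cy': 205.7604, 'dist': [-0.2157, 0.0, 0.0, 0.0, 0.0], 'origin': [-0.1416, -1.0877, 0.5495], 'attitude': [-1.8602, 0.5704, -0.3908]}
wrist {'color': 0, 'fx': 343.2783, 'fy': 343.2783, 'cx': 280.2668, 'cy': 204.3191, 'dist': [-0.0664, 0.0, 0.0, 0.0, 0.0], 'origin': [0.361, -0.5743, 0.373], 'attitude': [2.4577, -1.5286, -0.219]}
```

View pics/top0.png

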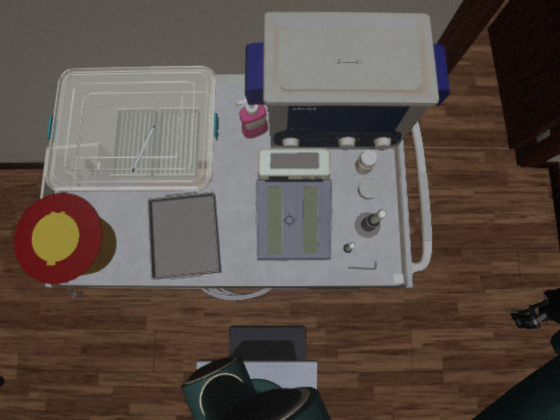

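View pics/side0.png

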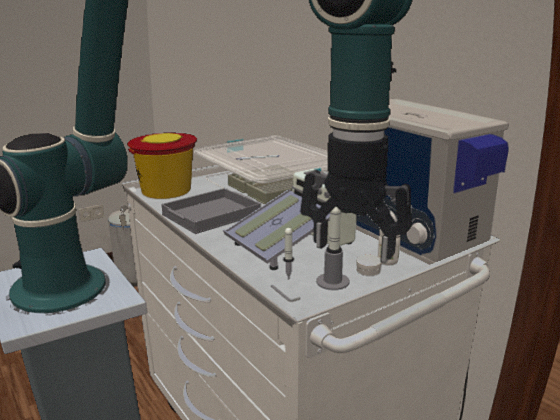

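The top view shows:
- the catch tray at (258–331, 180–259), with packs at (274,220) and (310,220) and the ring at (290,220)
- the tote at (185,236)
- the larger probe in the grey stand at (370,225), and a small look-alike at (348,247)
- the bottle at (367,160), the tin at (369,188) and the hex key at (363,266)

Possible mix-ups: for the probe, the big one in the tube stand (370,225) against the small one (348,247), so I take (370,225). For the tote, the open grey tray (185,236) against the clear-lidded box (135,130), so I take (185,236). Next I measure, and make one close crop.

```bash
cat > h.py <<'E'
from workcell import readout, read_camera, finish_job, bot
import cv2, numpy as np
from scipy.spatial.transform import Rotation as R
def ray(c,uv):
    K=np.array([[c["fx"],0,c["cx"]],[0,c["fy"],c["cy"]],[0,0,1]])
    p=cv2.undistortPoints(np.array(uv,float).reshape(-1,1,2),K,np.array(c["dist"])).reshape(-1,2)
    d=np.c_[p,np.ones(len(p))]@R.from_rotvec(c["attitude"]).as_matrix().T
    return np.array(c["origin"]),d
def onz(c,uv,z): return onplane(c,uv,np.array([0,0,z]),np.array([0,0,1.]))
def onplane(c,uv,p0,n):
    o,d=ray(c,uv); return o+d*(((p0-o)@n)/(d@n))[:,None]
def proj(c,P):
    Rw=R.from_rotvec(c["attitude"]); rv=Rw.inv()
    K=np.array([[c["fx"],0,c["cx"]],[0,c["fy"],c["cy"]],[0,0,1]])
    return cv2.projectPoints(np.array(P,float).reshape(-1,1,3),rv.as_rotvec(),-rv.apply(c["origin"]),K,np.array(c["dist"]))[0].reshape(-1,2)
def blobs(m,amin):
    return [x for x in cv2.findContours(m.astype(np.uint8),cv2.RETR_EXTERNAL,cv2.CHAIN_APPROX_NONE)[0] if cv2.contourArea(x)>amin]
def say(): 
    s=readout.read_state();print({k:np.round(s[k],4).tolist() for k in("time","q","tool_pos","tcp_rot","wrist_force","width","grip_force")})
E
python3 - <<'E'
from h import *
c=read_camera("top");im=c["color"];hsv=cv2.cvtColor(im,cv2.COLOR_BGR2HSV)
for p in [(220,274),(220,310),(240,185),(225,290),(200,262),(250,320)]: print(p,im[p],hsv[p])
H,S,V=[hsv[...,i].astype(int) for i in range(3)]
m=(H>25)&(H<65)&(S>30); m[:175]=0;m[262:]=0;m[:,:258]=0;m[:,:]=m&(np.arange(560)<332)
for b in blobs(m,100):
    r=cv2.minAreaRect(b);print("pack",r,onz(c,[r[0]],.075))
# tray outline
print("tray low corners",onz(c,[(257.5,259.5),(331,259.5)],.042)); print("tray hi",onz(c,[(258,181),(331,181)],.1))
roi=im[185:290,140:235]
m=np.zeros(im.shape[:2],bool);m[185:290,140:235]=(V[185:290,140:235]<140)
for b in blobs(m,1000):
    r=cv2.minAreaRect(b);print("tote",r,onz(c,cv2.boxPoints(r),.034),onz(c,[r[0]],.034))
crop=cv2.resize(im[150:280,240:410],None,fx=4.5,fy=4.5,interpolation=cv2.INTER_CUBIC);cv2.imwrite("pics/crop1.png",crop)
E
```

```text
(220, 274) [ 93 107 102] [ 41  33 107]
(220, 310) [ 90 107 103] [ 37  41 107]
(240, 185) [103 105 108] [ 12  12 108]
(225, 290) [108  97  95] [115  31 108]
(200, 262) [118 107 106] [118  26 118]
(250, 320) [123 110 108] [116  31 123]
pack ((310.0, 219.5), (65.0, 12.0), 90.0) [[ 0.51846462 -0.14292358  0.075     ]]
pack ((274.5, 219.5), (65.0, 13.0), 90.0) [[ 0.51885005 -0.04995337  0.075     ]]
tray low corners [[ 0.41722276 -0.00427814  0.042     ]
 [ 0.4162891  -0.19921024  0.042     ]]
tray hi [[ 0.61647574 -0.00739446  0.1       ]
 [ 0.61580176 -0.19786477  0.1       ]]
tote ((183.13719177246094, 235.05752563476562), (86.60774230957031, 71.70748138427734), 86.18592071533203) [[0.59854513 0.31202104 0.034     ]
 [0.61110474 0.11256024 0.034     ]
 [0.37471396 0.09070847 0.034     ]
 [0.36188757 0.28177342 0.034     ]] [[0.48415748 0.19845215 0.034     ]]
```

View pics/crop1.png

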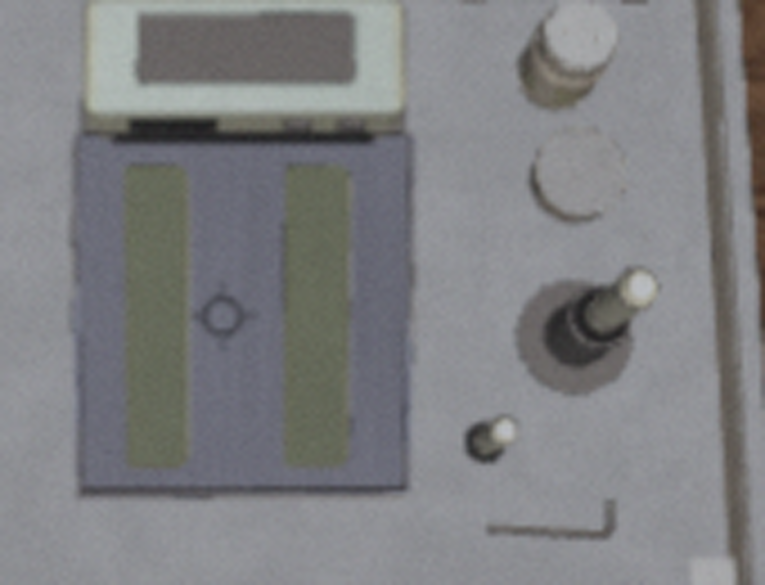

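The crop confirms the choices: packs at crop (157,317) and (318,317), the ring between them at (223,317), the large probe in its round-foot stand at (575,337), and the small look-alike at (487,440). Tray size, tote size and pack spacing agree with the description. Next is a viewing pose over the tray.

```bash
cat >> h.py <<'E'
a=np.radians(20)
N=np.array([-np.sin(a),0,np.cos(a)]); RT=np.array([[np.cos(a),0,np.sin(a)],[0,-1,0],[np.sin(a),0,-np.cos(a)]])
RD=np.diag([1.,-1,-1])
def to(p,M):
    s=readout.read_state();R0=R.from_rotvec(s["tcp_rot"])
    print("delta mm",np.round(R0.inv().apply(np.array(p)-s["tool_pos"])*1000,1),"deg",np.round(np.degrees((R0.inv()*R.from_matrix(M)).as_rotvec()),2))
E
python3 - <<'E'
from h import *
c=read_camera("top")
F=np.array([.517,-.102,.066])
print("ring",onz(c,[(289.56,220.4)],.066),"packs",onplane(c,[(274.9,220.4),(310.7,220.4)],F+N*.009,N),"stand foot",onz(c,[(367.8,224.9)],.005),"probe top",onz(c,[(240+637/4.5,150+287/4.5)],.175))
w=read_camera("wrist");s=readout.read_state();R0=R.from_rotvec(s["tcp_rot"])
print("cam in tool",R0.inv().apply(np.array(w["origin"])-s["tool_pos"]),(R0.inv()*R.from_rotvec(w["attitude"])).as_matrix().round(3))
to(F+N*.12,RT)
E
```

```text
ring [[ 0.51786991 -0.08955793  0.066     ]] packs [[ 0.51639277 -0.05100376  0.07535659]
 [ 0.5160259  -0.14469718  0.07522306]] stand foot [[ 0.5147412  -0.30972291  0.005     ]] probe top [[ 0.51385172 -0.30664039  0.175     ]]
cam in tool [ 6.99514811e-02  3.64446070e-05 -1.25720037e-01] [[ 0.    -0.96  -0.279]
 [ 1.    -0.     0.   ]
 [-0.    -0.279  0.96 ]]
delta mm [ 381.9 -372.9   69.3] deg [-4.62 19.66 25.95]
```

Request:
{"name": "jog_arm", "arguments": {
  "deltas": [382,-373,69,-4.6,19.7,26,0.08,382,-373,69,-4.6,19.7,26,0.08,382,-373,69,-4.6,19.7,26,0.08,382,-373,69,-4.6,19.7,26,0.08,382,-373,69,-4.6,19.7,26,0.08,382,-373,69,-4.6,19.7,26,0.08,382,-373,69,-4.6,19.7,26,0.08,382,-373,69,-4.6,19.7,26,0.08],
  "squeeze": 40
}}

```text
time: 1.1
tool_pos: [0.4305, -0.2298, 0.1971]
tcp_rot: [3.092, -0.003, 0.548]
wrist_force: [0.8, -0.2, -0.7]
width: 0.537
grip_force: 0.0
```

The shifts must be in metres. I sent millimetres, but the per-row limit clipped the move to the same direction, so no harm was done. I use metres from here on.

```bash
sed -i 's/"delta mm",np.round(R0.inv().apply(np.array(p)-s\["tool_pos"\])\*1000,1)/"delta m",np.round(R0.inv().apply(np.array(p)-s["tool_pos"]),4)/' h.py; python3 - <<'E'
from h import *
to(np.array([.517,-.102,.066])+N*.12,RT)
E
```

```text
delta m [ 0.0362 -0.1279  0.0327] deg [ 0.07 -0.11 -0.09]
```

Request:
{"name": "jog_arm", "arguments": {
  "deltas": [0.036,-0.128,0.033,0,0,0,0.08,0.036,-0.128,0.033,0,0,0,0.08,0.036,-0.128,0.033,0,0,0,0.08,0.036,-0.128,0.033,0,0,0,0.08]
}}

```text
time: 1.5
tool_pos: [0.4757, -0.099, 0.1776]
tcp_rot: [-3.092, -0.009, -0.545]
wrist_force: [0.4, -0.8, 1.2]
width: 0.541
grip_force: 0.0
```

```bash
python3 - <<'E'
from h import *
say();c=read_camera("wrist");im=c["color"];cv2.imwrite("pics/w1.png",im)
hsv=cv2.cvtColor(im,cv2.COLOR_BGR2HSV);H,S,V=[hsv[...,i].astype(int) for i in range(3)]
m=((H>25)&(H<65)&(S>30)).astype(np.uint8);m=cv2.morphologyEx(m,cv2.MORPH_OPEN,np.ones((5,5)))
F=np.array([.517,-.102,.066])
for b in blobs(m,3000):
    r=cv2.minAreaRect(b);q=onplane(c,cv2.boxPoints(r),F+N*.009,N);print(np.round(r[0]),np.round(q,4).tolist(),q.mean(0))
E
```

```text
{'time': 1.5, 'q': [-0.3355, -0.2528, 2.2965, 0.166, 0.7749, 1.1295], 'tool_pos': [0.4757, -0.099, 0.1776], 'tcp_rot': [-3.0916, -0.0091, -0.545], 'wrist_force': [0.3527, -0.8041, 1.1644], 'width': 0.5407, 'grip_force': 0.0}
[343. 194.] [[0.4324, -0.1247, 0.0448], [0.5973, -0.1244, 0.1048], [0.5967, -0.1601, 0.1046], [0.4308, -0.1682, 0.0442]] [ 0.51429308 -0.14434373  0.07459236]
[210. 194.] [[0.5963, -0.0328, 0.1044], [0.5971, -0.0678, 0.1047], [0.432, -0.0679, 0.0446], [0.4299, -0.0253, 0.0439]] [ 0.51383385 -0.04844782  0.07442521]
```

View pics/w1.png

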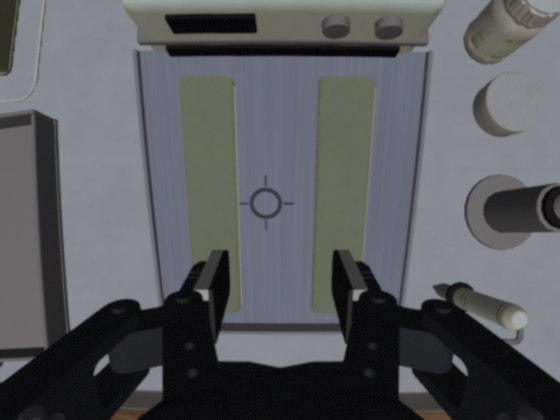

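The wrist view shows both packs, with a at (210,194) and b at (343,194). The ring is fully visible at (266,204), and the fingers straddle the tray. Next: pack edges by row, the ring, and the move to pack a.

```bash
python3 - <<'E'
from h import *
c=read_camera("wrist");im=c["color"]
hsv=cv2.cvtColor(im,cv2.COLOR_BGR2HSV);H,S,V=[hsv[...,i].astype(int) for i in range(3)]
m=((H>25)&(H<65)&(S>30)).astype(np.uint8);m=cv2.morphologyEx(m,cv2.MORPH_OPEN,np.ones((5,5)))
F=np.array([.517,-.102,.066])
for lo,hi in((160,275),(290,400)):
  for v in (100,140,180,220,240):
    u=np.flatnonzero(m[v,lo:hi])+lo
    q=onplane(c,[(u[0]-.5,v),(u[-1]+.5,v)],F+N*.009,N);print(v,q[:,:2].round(4).tolist(),"mid",q[:,1].mean().round(4),"w",np.diff(q[:,1]).round(4))
  u=(lo+hi)//2;vv=np.flatnonzero(m[:,212 if lo<200 else 342]);print("ends",onplane(c,[(u,vv[0]),(u,vv[-1])],F+N*.009,N).round(4).tolist())
# ring: dark pixels around (266,204)
g=cv2.cvtColor(im,cv2.COLOR_BGR2GRAY);r=g[170:240,242:292];d=(r<np.median(r)-18).astype(np.uint8)
b=max(blobs(d,30),key=cv2.contourArea)
e=cv2.fitEllipse(cv2.convexHull(max(cv2.findContours(cv2.morphologyEx((1-d),cv2.MORPH_ERODE,np.ones((1,1))),cv2.RETR_CCOMP,cv2.CHAIN_APPROX_NONE)[0],key=lambda x:(abs(cv2.minAreaRect(x)[0][0]-24)<5)*(cv2.contourArea(x)<1500)*cv2.contourArea(x))))
print("ring inner",e, onplane(c,[(e[0][0]+242,e[0][1]+170)],F,N))
print("tray edges low/high",onplane(c,[(160,325),(401,325),(139,53),(429,53)],F,N).round(4).tolist())
pa=np.array([.5145,-.050,0]);pa[2]=.066+(pa[0]-.517)*np.tan(a)
to(pa+N*.035,RT)
E
```

```text
100 [[0.5828, -0.0325], [0.5827, -0.068]] mid -0.0503 w [-0.0355]
140 [[0.5579, -0.0328], [0.5578, -0.0679]] mid -0.0503 w [-0.0351]
180 [[0.5315, -0.0329], [0.5316, -0.0677]] mid -0.0503 w [-0.0348]
220 [[0.5035, -0.0329], [0.5037, -0.0682]] mid -0.0506 w [-0.0352]
240 [[0.4887, -0.0325], [0.489, -0.0677]] mid -0.0501 w [-0.0351]
ends [[0.5964, -0.0596, 0.1045], [0.4821, -0.0543, 0.0629]]
100 [[0.5829, -0.1245], [0.5833, -0.1605]] mid -0.1425 w [-0.036]
140 [[0.5581, -0.1246], [0.5584, -0.161]] mid -0.1428 w [-0.0364]
180 [[0.5319, -0.1241], [0.5321, -0.1608]] mid -0.1424 w [-0.0368]
220 [[0.504, -0.1242], [0.5041, -0.1608]] mid -0.1425 w [-0.0366]
240 [[0.4893, -0.1247], [0.4894, -0.1605]] mid -0.1426 w [-0.0357]
ends [[0.5968, -0.1434, 0.1046], [0.4825, -0.1501, 0.063]]
ring inner ((20.511716842651367, 32.9459228515625), (22.61494255065918, 23.761850357055664), 101.34268951416016) [[ 0.51657934 -0.08823845  0.06584689]]
tray edges low/high [[0.4153, -0.0003, 0.029], [0.4164, -0.204, 0.0294], [0.6153, -0.0054, 0.1018], [0.6163, -0.2015, 0.1021]]
delta m [-0.0022 -0.0525  0.0847] deg [-0.02 -0.05  0.15]
```

Request:
{"name": "jog_arm", "arguments": {
  "deltas": [-0.002,-0.049,0.02,0,0,0,0.15,-0.002,-0.049,0.055,0,0,0.1,0.15,-0.002,-0.049,0.085,0,0,0.1,0.15,-0.002,-0.049,0.096,0,0,0.1,0.15,-0.002,-0.049,0.096,0,0,0.1,0.15]
}}

```text
time: 2.1
tool_pos: [0.5056, -0.0557, 0.0858]
tcp_rot: [-3.094, 0.007, -0.541]
wrist_force: [-0.5, -0.4, -0.3]
width: 0.576
grip_force: 0.1
```

```bash
python3 - <<'E'
from h import *
say();c=read_camera("wrist");im=c["color"];cv2.imwrite("pics/w2.png",im)
pa=np.array([.5135,-.0503,0]);pa[2]=.066+(pa[0]-.517)*np.tan(a)
print((readout.read_state()["tool_pos"]-[.517,-.102,.066])@N); to(pa+N*.024,RT)
E
```

```text
{'time': 2.1, 'q': [-0.203, -0.0699, 2.3403, 0.1337, 0.5354, 1.269], 'tool_pos': [0.5056, -0.0557, 0.0858], 'tcp_rot': [-3.0943, 0.0073, -0.541], 'wrist_force': [-0.4537, -0.4073, -0.2934], 'width': 0.5756, 'grip_force': 0.1164}
0.023567423500820785
delta m [-0.0011 -0.0055 -0.0004] deg [ 0.05  0.03 -0.25]
```

View pics/w2.png

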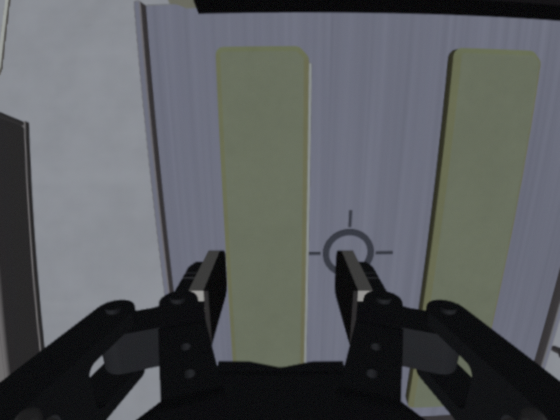

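The fingers straddle pack a, but their midpoint at (282,255) lies about 16 px to the -y side of the pack's at (266,255). That agrees with the 5.5 mm correction.

Request:
{"name": "jog_arm", "arguments": {
  "deltas": [-0.001,-0.0055,0,0,0,-0.2,0.15,-0.001,-0.0055,0,0,0,-0.2,0.15,-0.001,-0.0055,0.003,0,0,-0.2,0.15,-0.001,-0.0055,0.006,0,0,-0.2,0.15,-0.001,-0.0055,0.006,0,0,-0.2,0.15]
}}

```text
time: 2.65
tool_pos: [0.5078, -0.049, 0.0814]
tcp_rot: [3.093, 0.002, 0.547]
wrist_force: [-0.5, -1.1, -0.3]
width: 0.578
grip_force: 0.0
```

Request:
{"name": "jog_arm", "arguments": {
  "deltas": [0,0,0.002,0,0,0,0.15,0,0,0.002,0,0,0,0.15,0,0,0.002,0,0,0,0.15]
}}

```text
time: 2.95
tool_pos: [0.5085, -0.0489, 0.0795]
tcp_rot: [3.093, 0.002, 0.546]
wrist_force: [0.2, 1.3, 0.3]
width: 0.575
grip_force: 0.0
```

Request:
{"name": "jog_arm", "arguments": {
  "deltas": [0,0,0,0,0,0,-0.5,0,0,0,0,0,0,-0.5,0,0,0,0,0,0,-0.5,0,0,0,0,0,0,-0.5,0,0,0,0,0,0,-0.5],
  "squeeze": 40
}}

```text
time: 3.45
tool_pos: [0.5089, -0.049, 0.0807]
tcp_rot: [3.093, 0.002, 0.548]
wrist_force: [-5.1, 0.8, 9.0]
width: 0.407
grip_force: 43.6
```

Gripped: width 0.41 at 44 N. I lift and compute the tote pose from the saved top picture.

Request:
{"name": "jog_arm", "arguments": {
  "deltas": [0,0,-0.02,0,0,0,-0.5,0,0,-0.06,0,0,0,-0.5,0,0,-0.1,0,0,0,-0.5,0,0,-0.1,0,0,0,-0.5]
}}

```text
time: 3.85
tool_pos: [0.4771, -0.0497, 0.18]
tcp_rot: [3.088, 0.002, 0.563]
wrist_force: [0.5, -0.4, -0.3]
width: 0.405
grip_force: 40.8
```

```bash
python3 - <<'E'
from h import *
say();c=read_camera("top");im=cv2.imread("pics/top0.png")
g=cv2.cvtColor(im,cv2.COLOR_BGR2GRAY)
print(g[235,140:230].tolist());print(g[185:290,185].tolist())
m=np.zeros_like(g);m[185:290,143:230]=(g[185:290,143:230]<128)
m=cv2.morphologyEx(m,cv2.MORPH_OPEN,np.ones((31,31)))
for b in blobs(m,1000):
    r=cv2.minAreaRect(b);P=cv2.boxPoints(r);q=onz(c,P,.034)
    print(r,np.round(q[:,:2],4).tolist(),q.mean(0),[np.linalg.norm(q[i]-q[i-1]).round(4) for i in range(4)])
cv2.imwrite("pics/crop2.png",cv2.resize(im[180:300,135:235],None,fx=5,fy=5,interpolation=cv2.INTER_CUBIC))
E
```

```text
{'time': 3.85, 'q': [-0.2033, -0.2836, 2.3169, 0.1005, 0.7565, 1.3053], 'tool_pos': [0.4771, -0.0497, 0.18], 'tcp_rot': [3.088, 0.0019, 0.563], 'wrist_force': [0.5422, -0.3625, -0.2886], 'width': 0.4048, 'grip_force': 40.7898}
[145, 142, 147, 150, 144, 144, 141, 143, 137, 109, 77, 49, 50, 78, 100, 103, 103, 104, 103, 104, 101, 104, 105, 104, 103, 103, 101, 102, 103, 103, 102, 103, 103, 103, 101, 102, 105, 102, 103, 103, 105, 104, 104, 104, 102, 98, 101, 104, 104, 102, 101, 101, 104, 103, 100, 103, 104, 103, 101, 101, 102, 102, 102, 105, 103, 102, 107, 106, 105, 107, 104, 105, 100, 105, 95, 90, 84, 61, 97, 140, 143, 145, 145, 145, 146, 142, 147, 145, 147, 148]
[135, 162, 176, 170, 162, 153, 145, 121, 99, 101, 106, 84, 61, 73, 93, 103, 103, 101, 104, 102, 102, 100, 105, 104, 102, 104, 103, 104, 102, 100, 106, 102, 103, 103, 103, 106, 106, 106, 107, 104, 102, 104, 103, 103, 102, 103, 101, 99, 103, 105, 98, 102, 101, 106, 103, 105, 103, 104, 105, 108, 105, 102, 103, 103, 106, 103, 105, 101, 104, 102, 105, 104, 101, 100, 105, 105, 105, 105, 107, 107, 105, 106, 101, 104, 103, 100, 104, 105, 102, 90, 90, 113, 110, 141, 146, 145, 141, 143, 141, 140, 124, 83, 75, 97, 67]
((184.0, 235.5), (85.0, 70.0), 90.0) [[0.602, 0.2995], [0.601, 0.104], [0.3692, 0.098], [0.3689, 0.2855]] [0.48525165 0.19676415 0.034     ] [np.float64(0.2336), np.float64(0.1955), np.float64(0.2319), np.float64(0.1875)]
```

View pics/crop2.png

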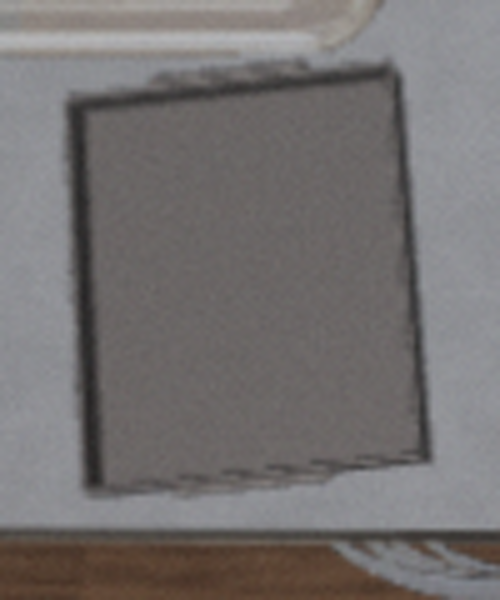

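The crop shows the tote rim corners at about (68,95), (398,63), (430,460) and (86,492), turned a few degrees.

```bash
python3 - <<'E'
from h import *
c=read_camera("top")
P=np.array([(68,95),(398,63),(430,460),(86,492)])/5+[135,180]
q=onz(c,P,.034)[:,:2];print(q.round(4).tolist(),[np.linalg.norm(q[i]-q[i-1]).round(4) for i in range(4)])
C=q.mean(0);dx=(q[0]+q[1]-q[2]-q[3]);dy=q[0]+q[3]-q[1]-q[2]
t1=np.arctan2(dx[1],dx[0]);t2=np.arctan2(-dy[0],dy[1]);t=(t1+t2)/2;print("C",C,np.degrees([t1,t2]))
Rt=R.from_euler('z',t).as_matrix()
for k in(.043,-.043): print(k,C+Rt[:2,1]*k)
p=np.r_[C+Rt[:2,1]*.043,.12]
to(p,Rt@RD)
E
```

```text
[[0.5849, 0.2995], [0.6022, 0.1163], [0.3849, 0.0931], [0.3678, 0.2768]] [np.float64(0.2183), np.float64(0.1841), np.float64(0.2185), np.float64(0.1846)]
C [0.48496331 0.19641212] [6.03687507 5.35146199]
0.043 [0.48069691 0.23919994]
-0.043 [0.4892297 0.1536243]
delta m [-0.0133 -0.2884  0.0535] deg [  1.07 -20.22  -5.57]
```

Request:
{"name": "jog_arm", "arguments": {
  "deltas": [-0.013,-0.05,0.0,0.2,-4,-1,-0.5,-0.013,-0.1,0.01,0.4,-8,-2,-0.5,-0.013,-0.15,0.02,0.6,-12,-3,-0.5,-0.013,-0.2,0.03,0.8,-16,-4,-0.5,-0.013,-0.25,0.045,1,-20.2,-5.6,-0.5,-0.013,-0.288,0.053,1,-20.2,-5.6,-0.5,-0.013,-0.288,0.053,1,-20.2,-5.6,-0.5,-0.013,-0.288,0.053,1,-20.2,-5.6,-0.5]
}}

```text
time: 4.75
tool_pos: [0.4783, 0.2393, 0.1164]
tcp_rot: [3.135, 0.161, -0.012]
wrist_force: [-0.2, -0.4, -0.2]
width: 0.41
grip_force: 40.8
```

```bash
cat >> h.py <<'E'
C=np.array([.48496,.19641]);Rt=R.from_euler('z',5.7,degrees=True).as_matrix()
E
python3 - <<'E'
from h import *
say();c=read_camera("wrist");cv2.imwrite("pics/w3.png",c["color"])
to(np.r_[C+Rt[:2,1]*.043,.026],Rt@RD)
E
```

```text
{'time': 4.75, 'q': [0.4172, 0.1271, 2.0262, 0.0003, 0.9964, 1.8853], 'tool_pos': [0.4783, 0.2393, 0.1164], 'tcp_rot': [3.1348, 0.1609, -0.012], 'wrist_force': [-0.1611, -0.417, -0.2128], 'width': 0.4098, 'grip_force': 40.7867}
delta m [ 0.0028 -0.0007  0.091 ] deg [0.12 0.39 0.08]
```

View pics/w3.png

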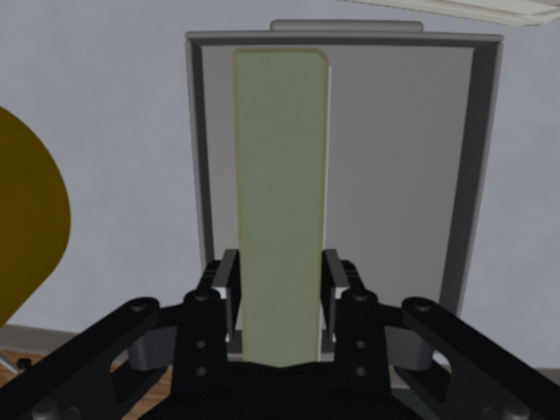

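The pack hangs level and square over the tote's +y half, with rim corners at (188,37) and (500,40). I lower it.

Request:
{"name": "jog_arm", "arguments": {
  "deltas": [0.0025,0,0.04,0,0.4,0,-0.5,0.0025,0,0.075,0,0.4,0,-0.5,0.0025,0,0.09,0,0.4,0,-0.5,0.0025,0,0.092,0,0.4,0,-0.5,0.0025,0,0.094,0,0.4,0,-0.5,0.0025,0,0.094,0,0.4,0,-0.5]
}}

```text
time: 5.4
tool_pos: [0.4836, 0.2393, 0.0267]
tcp_rot: [-3.137, -0.155, -0.011]
wrist_force: [0.4, 0.6, -0.7]
width: 0.404
grip_force: 40.8
```

Request:
{"name": "jog_arm", "arguments": {
  "deltas": [0,0,0.002,0,0,0,-0.5,0,0,0.004,0,0,0,-0.5,0,0,0.004,0,0,0,-0.5,0,0,0.004,0,0,0,-0.5]
}}

```text
time: 5.8
tool_pos: [0.4823, 0.2394, 0.0214]
tcp_rot: [-3.138, -0.157, -0.007]
wrist_force: [0.0, -0.1, -0.2]
width: 0.409
grip_force: 40.8
```

Request:
{"name": "jog_arm", "arguments": {
  "deltas": [0,0,0.001,0,0,0,-0.5,0,0,0.002,0,0,0,-0.5,0,0,0.002,0,0,0,-0.5]
}}

```text
time: 6.1
tool_pos: [0.4824, 0.2394, 0.0203]
tcp_rot: [3.138, 0.157, 0.006]
wrist_force: [-2.5, -0.8, 8.9]
width: 0.407
grip_force: 45.6
```

Request:
{"name": "jog_arm", "arguments": {
  "deltas": [0,0,-0.001,0,0,0,0.15,0,0,-0.001,0,0,0,0.15,0,0,-0.001,0,0,0,0.15,0,0,-0.03,0,0,0,0.15,0,0,-0.08,0,0,0,0.15,0,0,-0.12,0,0,0,0.15,0,0,-0.12,0,0,0,0.15]
}}

```text
time: 6.8
tool_pos: [0.4863, 0.2412, 0.146]
tcp_rot: [-3.133, -0.156, -0.025]
wrist_force: [0.2, -0.4, 0.8]
width: 0.576
grip_force: 0.0
```

```bash
python3 - <<'E'
from h import *
say();c=read_camera("wrist");im=c["color"];cv2.imwrite("pics/w4.png",im)
hsv=cv2.cvtColor(im,cv2.COLOR_BGR2HSV);H,S,V=[hsv[...,i].astype(int) for i in range(3)]
m=((H>25)&(H<65)&(S>30)).astype(np.uint8);m=cv2.morphologyEx(m,cv2.MORPH_OPEN,np.ones((5,5)))
for b in blobs(m,3000):
    r=cv2.minAreaRect(b);q=onz(c,cv2.boxPoints(r),.013);l=(q-np.r_[C,0])@Rt;print(r,np.round(l,4).tolist())
pb=np.array([.5135,-.1426,0]);pb[2]=.066+(pb[0]-.517)*np.tan(a)
to(pb+N*.1,RT);to(pb+N*.024,RT)
E
```

```text
{'time': 6.8, 'q': [0.4156, 0.0931, 2.0026, -0.0018, 1.0295, 1.8876], 'tool_pos': [0.4863, 0.2412, 0.146], 'tcp_rot': [-3.1332, -0.1563, -0.025], 'wrist_force': [0.209, -0.4306, 0.7555], 'width': 0.5757, 'grip_force': 0.0}
((283.0, 193.5), (215.0, 48.0), 90.0) [[0.0916, 0.0598, 0.013], [0.0917, 0.0251, 0.013], [-0.0828, 0.0215, 0.013], [-0.0829, 0.0625, 0.013]]
delta m [-0.0431  0.3806 -0.017 ] deg [-1.15 19.32  5.62]
delta m [-0.0181  0.3833  0.0547] deg [-1.15 19.32  5.62]
```

Pack a lies flat in the tote, at local y about 25–60 mm and x about -83 to 92 mm. Next, pack b.

Request:
{"name": "jog_arm", "arguments": {
  "deltas": [-0.043,0.05,-0.017,-0.2,4,1,0.15,-0.043,0.1,-0.017,-0.5,8,2,0.15,-0.043,0.15,-0.017,-0.7,12,3,0.15,-0.043,0.2,-0.017,-0.9,16,4,0.15,-0.043,0.25,-0.017,-1.1,19.3,5.6,0.15,-0.043,0.3,-0.017,-1.1,19.3,5.6,0.15,-0.043,0.35,-0.017,-1.1,19.3,5.6,0.15,-0.043,0.381,-0.017,-1.1,19.3,5.6,0.15]
}}

```text
time: 7.65
tool_pos: [0.4753, -0.1461, 0.1545]
tcp_rot: [3.095, -0.0, 0.531]
wrist_force: [0.3, 0.0, -0.7]
width: 0.579
grip_force: 0.0
```

```bash
python3 - <<'E'
from h import *
say()
pb=np.array([.5135,-.1426,0]);pb[2]=.066+(pb[0]-.517)*np.tan(a)
to(pb+N*.04,RT)
E
```

```text
{'time': 7.65, 'q': [-0.4427, -0.1865, 2.2896, 0.2111, 0.7395, 0.9935], 'tool_pos': [0.4753, -0.1461, 0.1545], 'tcp_rot': [3.0946, -0.0003, 0.5311], 'wrist_force': [0.3143, 0.0277, -0.6585], 'width': 0.579, 'grip_force': 0.0}
delta m [ 0.0057 -0.0036  0.0574] deg [0.1  0.52 0.01]
```

Request:
{"name": "jog_arm", "arguments": {
  "deltas": [0.0055,-0.0035,0.03,0,0.5,0,0.15,0.0055,-0.0035,0.057,0,0.5,0,0.15,0.0055,-0.0035,0.057,0,0.5,0,0.15,0.0055,-0.0035,0.057,0,0.5,0,0.15]
}}

```text
time: 8.05
tool_pos: [0.4993, -0.1401, 0.1021]
tcp_rot: [3.094, 0.001, 0.54]
wrist_force: [-0.1, 0.9, 0.3]
width: 0.572
grip_force: 0.0
```

```bash
python3 - <<'E'
from h import *
say();c=read_camera("wrist");im=c["color"];cv2.imwrite("pics/w5.png",im)
pb=np.array([.5135,-.1426,0]);pb[2]=.066+(pb[0]-.517)*np.tan(a)
to(pb+N*.0155,RT)
hsv=cv2.cvtColor(im,cv2.COLOR_BGR2HSV);H,S,V=[hsv[...,i].astype(int) for i in range(3)]
m=((H>25)&(H<65)&(S>30)).astype(np.uint8);m=cv2.morphologyEx(m,cv2.MORPH_OPEN,np.ones((5,5)))
F=np.array([.517,-.102,.066])
for v in (120,160,200,235):
    u=np.flatnonzero(m[v,200:400])+200
    q=onplane(c,[(u[0]-.5,v),(u[-1]+.5,v)],F+N*.009,N);print(v,u[[0,-1]],q[:,:2].round(4).tolist(),q[:,1].mean())
E
```

```text
{'time': 8.05, 'q': [-0.4074, -0.0674, 2.3008, 0.2388, 0.6021, 0.9863], 'tool_pos': [0.4993, -0.1401, 0.1021], 'tcp_rot': [3.0943, 0.0013, 0.5403], 'wrist_force': [-0.075, 0.8759, 0.3307], 'width': 0.5716, 'grip_force': 0.0}
delta m [-0.0009  0.0023  0.0255] deg [0.07 0.04 0.1 ]
120 [245 325] [[0.5699, -0.1247], [0.57, -0.1609]] -0.14277786217981647
160 [246 323] [[0.553, -0.1247], [0.5531, -0.1606]] -0.14263082848829342
200 [247 322] [[0.5351, -0.1247], [0.5351, -0.1608]] -0.1427161086008027
235 [248 321] [[0.5183, -0.1247], [0.5184, -0.1609]] -0.14279866382142808
```

Request:
{"name": "jog_arm", "arguments": {
  "deltas": [-0.001,0.0024,0.008,0,0,0.1,0.15,-0.001,0.0024,0.016,0,0,0.1,0.15,-0.001,0.0024,0.022,0,0,0.1,0.15,-0.001,0.0024,0.025,0,0,0.1,0.15,-0.001,0.0024,0.025,0,0,0.1,0.15]
}}

```text
time: 8.6
tool_pos: [0.5084, -0.1429, 0.0798]
tcp_rot: [3.092, -0.001, 0.545]
wrist_force: [-0.2, 0.5, -0.3]
width: 0.573
grip_force: 0.0
```

Height is 15.9 mm above the floor, as for pack a. I close and lift.

Request:
{"name": "jog_arm", "arguments": {
  "deltas": [0,0,0,0,0,0,-0.5,0,0,0,0,0,0,-0.5,0,0,0,0,0,0,-0.5,0,0,0,0,0,0,-0.5,0,0,0,0,0,0,-0.5],
  "squeeze": 40
}}

```text
time: 9.1
tool_pos: [0.5088, -0.1433, 0.0806]
tcp_rot: [3.091, -0.001, 0.547]
wrist_force: [-1.0, 0.4, 2.1]
width: 0.421
grip_force: 40.2
```

Request:
{"name": "jog_arm", "arguments": {
  "deltas": [0,0,-0.02,0,0,0,-0.5,0,0,-0.06,0,0,0,-0.5,0,0,-0.1,0,0,0,-0.5,0,0,-0.1,0,0,0,-0.5]
}}

```text
time: 9.5
tool_pos: [0.4769, -0.1447, 0.1807]
tcp_rot: [3.084, -0.001, 0.561]
wrist_force: [1.1, -1.1, 0.3]
width: 0.421
grip_force: 40.3
```

```bash
python3 - <<'E'
from h import *
say();to(np.r_[C-Rt[:2,1]*.043,.12],Rt@RD)
E
```

```text
{'time': 9.5, 'q': [-0.4407, -0.2285, 2.2746, 0.2074, 0.7758, 1.0058], 'tool_pos': [0.4769, -0.1447, 0.1807], 'tcp_rot': [3.0844, -0.0009, 0.5608], 'wrist_force': [1.0627, -1.1427, 0.3106], 'width': 0.4209, 'grip_force': 40.2624}
delta m [-0.0096 -0.2987  0.0591] deg [  1.41 -20.57  -5.67]
```

Request:
{"name": "jog_arm", "arguments": {
  "deltas": [-0.01,-0.05,0.0,0.2,-4,-1,-0.5,-0.01,-0.1,0.01,0.4,-8,-2,-0.5,-0.01,-0.15,0.02,0.6,-12,-3,-0.5,-0.01,-0.2,0.03,0.8,-16,-4,-0.5,-0.01,-0.25,0.045,1.4,-20.5,-5.7,-0.5,-0.01,-0.298,0.059,1.4,-20.5,-5.7,-0.5,-0.01,-0.298,0.059,1.4,-20.5,-5.7,-0.5,-0.01,-0.298,0.059,1.4,-20.5,-5.7,-0.5]
}}

```text
time: 10.3
tool_pos: [0.4845, 0.1559, 0.1134]
tcp_rot: [-3.133, -0.163, 0.017]
wrist_force: [0.7, 0.7, -0.1]
width: 0.42
grip_force: 40.4
```

```bash
python3 - <<'E'
from h import *
say();to(np.r_[C-Rt[:2,1]*.043,.0235],Rt@RD)
E
```

```text
{'time': 10.3, 'q': [0.2583, 0.0841, 2.0804, 0.0074, 0.9869, 1.721], 'tool_pos': [0.4845, 0.1559, 0.1134], 'tcp_rot': [-3.1333, -0.1631, 0.0171], 'wrist_force': [0.6877, 0.6674, -0.1324], 'width': 0.4204, 'grip_force': 40.3869}
delta m [0.0054 0.0032 0.0898] deg [-0.26  0.61  0.26]
```

Request:
{"name": "jog_arm", "arguments": {
  "deltas": [0.005,0.003,0.035,-0.2,0.5,0.2,-0.5,0.005,0.003,0.07,-0.2,0.5,0.2,-0.5,0.005,0.003,0.086,-0.2,0.5,0.2,-0.5,0.005,0.003,0.086,-0.2,0.5,0.2,-0.5,0.005,0.003,0.086,-0.2,0.5,0.2,-0.5]
}}

```text
time: 10.8
tool_pos: [0.4902, 0.1514, 0.0293]
tcp_rot: [-3.136, -0.15, -0.001]
wrist_force: [0.8, 0.3, 0.1]
width: 0.417
grip_force: 40.4
```

Request:
{"name": "jog_arm", "arguments": {
  "deltas": [0,0,0.004,0,0,-0.3,-0.5,0,0,0.007,0,0,-0.3,-0.5,0,0,0.009,0,0,-0.3,-0.5,0,0,0.009,0,0,-0.3,-0.5,0,0,0.009,0,0,-0.3,-0.5]
}}

```text
time: 11.3
tool_pos: [0.4907, 0.1529, 0.0204]
tcp_rot: [-3.136, -0.161, -0.003]
wrist_force: [1.2, -0.2, 1.2]
width: 0.419
grip_force: 40.6
```

Request:
{"name": "jog_arm", "arguments": {
  "deltas": [0,0,0.001,0,0,0,-0.5,0,0,0.001,0,0,0,-0.5]
}}

```text
time: 11.5
tool_pos: [0.4907, 0.1529, 0.0203]
tcp_rot: [-3.136, -0.161, -0.002]
wrist_force: [-2.5, -2.7, 9.8]
width: 0.419
grip_force: 41.5
```

Request:
{"name": "jog_arm", "arguments": {
  "deltas": [0,0,-0.001,0,0,0,0.15,0,0,-0.001,0,0,0,0.15,0,0,-0.001,0,0,0,0.15,0,0,-0.03,0,0,0,0.15,0,0,-0.08,0,0,0,0.15,0,0,-0.13,0,0,0,0.15,0,0,-0.18,0,0,0,0.15,0,0,-0.2,0,0,0,0.15]
}}

```text
time: 12.3
tool_pos: [0.4926, 0.1531, 0.2248]
tcp_rot: [-3.134, -0.161, -0.015]
wrist_force: [-0.2, 0.8, 1.3]
width: 0.575
grip_force: 0.0
```

```bash
python3 - <<'E'
from h import *
say();c=read_camera("wrist");im=c["color"];cv2.imwrite("pics/w6.png",im)
hsv=cv2.cvtColor(im,cv2.COLOR_BGR2HSV);H,S,V=[hsv[...,i].astype(int) for i in range(3)]
m=((H>25)&(H<65)&(S>30)).astype(np.uint8);m=cv2.morphologyEx(m,cv2.MORPH_OPEN,np.ones((5,5)))
for b in blobs(m,3000):
    r=cv2.minAreaRect(b);q=onz(c,cv2.boxPoints(r),.013);l=(q-np.r_[C,0])@Rt;print(r,np.round(l,4).tolist())
# probe pose above
s=readout.read_state()
to([.50,-.20,.26],RD);to([.514,-.309,.26],RD)
E
```

```text
{'time': 12.3, 'q': [0.252, -0.0285, 1.9733, 0.0018, 1.1869, 1.7197], 'tool_pos': [0.4926, 0.1531, 0.2248], 'tcp_rot': [-3.1338, -0.1605, -0.0147], 'wrist_force': [-0.2441, 0.8481, 1.2604], 'width': 0.5754, 'grip_force': 0.0}
((194.05850219726562, 172.73709106445312), (171.27474975585938, 37.00592803955078), 87.29208374023438) [[0.0916, 0.0596, 0.013], [0.0929, 0.0242, 0.013], [-0.082, 0.0244, 0.013], [-0.0844, 0.0647, 0.013]]
((280.5, 173.0), (172.0, 37.0), 90.0) [[0.0921, -0.0264, 0.013], [0.0922, -0.0612, 0.013], [-0.0834, -0.0642, 0.013], [-0.0835, -0.0245, 0.013]]
delta m [-0.0294  0.3521 -0.035 ] deg [-0.24 -0.7   5.87]
delta m [-0.0266  0.4619 -0.0354] deg [-0.24 -0.7   5.87]
```

Both packs lie flat side by side in the tote. Next, a pose above the large probe.

Request:
{"name": "jog_arm", "arguments": {
  "deltas": [-0.027,0.05,-0.035,0,0,2,0.3,-0.027,0.1,-0.035,0,-0.5,4,0.3,-0.027,0.15,-0.035,-0.2,-0.7,5.9,0.3,-0.027,0.2,-0.035,-0.2,-0.7,5.9,0.3,-0.027,0.25,-0.035,-0.2,-0.7,5.9,0.3,-0.027,0.3,-0.035,-0.2,-0.7,5.9,0.3,-0.027,0.35,-0.035,-0.2,-0.7,5.9,0.3,-0.027,0.4,-0.035,-0.2,-0.7,5.9,0.3]
}}

```text
time: 13.15
tool_pos: [0.502, -0.2369, 0.2521]
tcp_rot: [3.14, -0.001, -0.019]
wrist_force: [1.0, 1.3, 0.4]
width: 0.655
grip_force: 0.0
```

Request:
{"name": "jog_arm", "arguments": {
  "deltas": [0,0.05,0,0,0,0,0.3,0,0.061,0,0,0,0,0.3,0,0.061,0,0,0,0,0.3,0,0.061,0,0,0,0,0.3]
}}

```text
time: 13.55
tool_pos: [0.5021, -0.295, 0.2523]
tcp_rot: [3.141, -0.001, -0.02]
wrist_force: [0.2, 0.4, -0.4]
width: 0.646
grip_force: 0.0
```

```bash
python3 - <<'E'
from h import *
say();c=read_camera("wrist");im=c["color"];cv2.imwrite("pics/w7.png",im)
print(proj(c,[[.514,-.309,.175],[.514,-.309,.09]]))
E
```

```text
{'time': 13.55, 'q': [-0.5698, 0.0941, 1.7951, -0.0075, 1.263, 1.0041], 'tool_pos': [0.5021, -0.295, 0.2523], 'tcp_rot': [3.1412, -0.0013, -0.02], 'wrist_force': [0.2303, 0.3848, -0.4443], 'width': 0.6461, 'grip_force': 0.0}
[[302.00776488 201.72932148]
 [295.86043563 173.44831892]]
```

View pics/w7.png

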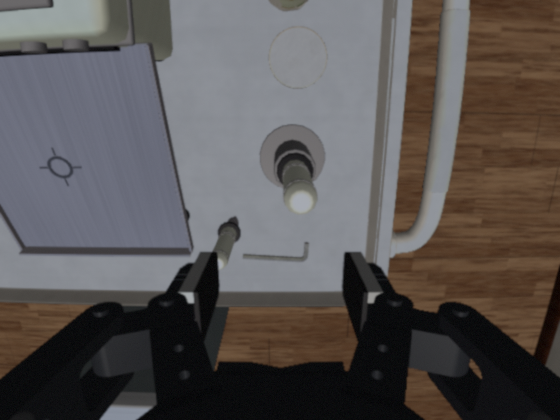

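The large probe's handle top is at (301,198) in its stand, and the small look-alike at (228,240) stands clear to the lower left. I measure the axis from the handle top and compute the grasp.

```bash
python3 - <<'E'
from h import *
c=read_camera("wrist");im=c["color"];g=cv2.cvtColor(im,cv2.COLOR_BGR2GRAY)
r=(g[170:225,275:330]>185).astype(np.uint8)
b=max(blobs(r,20),key=cv2.contourArea);e=cv2.minEnclosingCircle(b);u=(e[0][0]+275,e[0][1]+170)
p=onz(c,[u],.175)[0];print(u,e[1],"expected r px",11/ (np.linalg.norm(p-c["origin"])*1000)*c["fx"],p)
to([p[0],p[1],.19],RD)
t=read_camera("top");print("small", onz(t,[(348.2,247.8)],0.01))
E
```

```text
Traceback (most recent call last):
ValueError: max() iterable argument is empty
```

```bash
python3 - <<'E'
from h import *
c=read_camera("wrist");im=c["color"];g=cv2.cvtColor(im,cv2.COLOR_BGR2GRAY)
w=g[175:222,280:322]; print(w.max(),np.unravel_index(w.argmax(),w.shape)); print(w[23].tolist());print(w[:,20].tolist())
for T in (160,170,180):
  for b in blobs(w>T,20):
    e=cv2.minEnclosingCircle(b);u=(e[0][0]+280,e[0][1]+175);p=onz(c,[u],.175)[0];print(T,u,e[1],p,11/np.linalg.norm(p-c["origin"])/1000*c["fx"])
to([.515,-.309,.19],RD)
E
```

```text
169 (np.int64(21), np.int64(19))
[140, 140, 139, 135, 125, 119, 123, 124, 124, 125, 129, 141, 154, 161, 164, 167, 169, 169, 169, 169, 168, 169, 168, 168, 168, 168, 168, 168, 168, 166, 164, 162, 154, 140, 125, 119, 118, 116, 124, 136, 140, 140]
[74, 74, 73, 72, 77, 86, 85, 79, 85, 93, 97, 99, 102, 103, 107, 118, 135, 150, 158, 164, 167, 168, 169, 168, 169, 168, 169, 169, 168, 168, 168, 169, 169, 169, 169, 167, 167, 162, 152, 141, 133, 138, 140, 140, 140, 140, 139]
160 (301.8076915740967, 202.73077011108398) 10.338316917419434 [ 0.5136259  -0.30827528  0.175     ] 17.791867882144683
delta m [0.0131 0.0147 0.063 ] deg [0.09 0.66 0.08]
```

Request:
{"name": "jog_arm", "arguments": {
  "deltas": [0.012,0.0135,0.03,0,0.6,0,0.3,0.012,0.0135,0.05,0,0.6,0,0.3,0.012,0.0135,0.05,0,0.6,0,0.3,0.012,0.0135,0.05,0,0.6,0,0.3]
}}

```text
time: 14.1
tool_pos: [0.514, -0.3084, 0.2033]
tcp_rot: [3.14, 0.001, -0.002]
wrist_force: [0.4, 0.1, 0.3]
width: 0.649
grip_force: 0.0
```

```bash
python3 - <<'E'
from h import *
say();to([.5138,-.3083,.130],RD)
c=read_camera("wrist");im=c["color"];cv2.imwrite("pics/w8.png",im);g=cv2.cvtColor(im,cv2.COLOR_BGR2GRAY)
x,y=np.round(proj(c,[[.5138,-.3083,.175]])[0]).astype(int);print(x,y)
m=np.zeros_like(g);m[y-40:y+40,x-40:x+40]=g[y-40:y+40,x-40:x+40]>g[y-5:y+5,x-5:x+5].mean()-9
for b in blobs(m,60):
    e=cv2.minEnclosingCircle(b);print(e,onz(c,[e[0]],.175)[0])
E
```

```text
{'time': 14.1, 'q': [-0.5808, 0.1548, 1.8197, -0.0024, 1.1675, 0.9901], 'tool_pos': [0.514, -0.3084, 0.2033], 'tcp_rot': [3.14, 0.0014, -0.0025], 'wrist_force': [0.4236, 0.1244, 0.2954], 'width': 0.6494, 'grip_force': 0.0}
delta m [-0.0001 -0.0002  0.0733] deg [0.09 0.09 0.05]
279 254
((278.80767822265625, 254.5), 13.277424812316895) [ 0.51375571 -0.30835565  0.175     ]
```

The close view confirms the axis at (0.5138, -0.3084), and the pads are centred on it. I descend and grip.

Request:
{"name": "jog_arm", "arguments": {
  "deltas": [0,0,0.025,0,0,0,0.3,0,0,0.05,0,0,0,0.3,0,0,0.07,0,0,0,0.3,0,0,0.073,0,0,0,0.3,0,0,0.073,0,0,0,0.3,0,0,0.073,0,0,0,0.3]
}}

```text
time: 14.75
tool_pos: [0.5152, -0.3105, 0.1324]
tcp_rot: [3.137, -0.001, 0.003]
wrist_force: [-0.3, 0.7, -0.3]
width: 0.651
grip_force: 0.0
```

Request:
{"name": "jog_arm", "arguments": {
  "deltas": [0,0,0,0,0,0,-1,0,0,0,0,0,0,-1,0,0,0,0,0,0,-1,0,0,0,0,0,0,-1,0,0,0,0,0,0,-1,0,0,0,0,0,0,-1],
  "squeeze": 60
}}

```text
time: 15.35
tool_pos: [0.5145, -0.3102, 0.1312]
tcp_rot: [3.139, -0.001, 0.001]
wrist_force: [-0.1, 0.4, 5.9]
width: 0.243
grip_force: 58.6
```

```bash
python3 - <<'E'
from h import *
say()
E
```

```text
{'time': 15.35, 'q': [-0.5827, 0.2223, 1.8823, -0.0026, 1.0349, 0.99], 'tool_pos': [0.5145, -0.3102, 0.1312], 'tcp_rot': [3.1386, -0.001, 0.0009], 'wrist_force': [-0.11, 0.4186, 5.9373], 'width': 0.2427, 'grip_force': 58.5537}
```

Gripped at 59 N, width 0.243 (about 21 mm), with the TCP 120 mm above the tip. I lift 120 mm straight up.

Request:
{"name": "jog_arm", "arguments": {
  "deltas": [0,0,-0.02,0,0,0,-1,0,0,-0.05,0,0,0,-1,0,0,-0.09,0,0,0,-1,0,0,-0.125,0,0,0,-1,0,0,-0.125,0,0,0,-1,0,0,-0.125,0,0,0,-1]
}}

```text
time: 15.95
tool_pos: [0.5142, -0.3098, 0.2558]
tcp_rot: [3.138, -0.001, 0.0]
wrist_force: [-0.1, 0.7, -1.4]
width: 0.241
grip_force: 58.8
```

```bash
python3 - <<'E'
from h import *
say();to(np.array([.517,-.089,.066])+N*.18,RT)
E
```

```text
{'time': 15.95, 'q': [-0.5824, 0.1181, 1.7622, -0.0026, 1.2593, 0.9899], 'tool_pos': [0.5142, -0.3098, 0.2558], 'tcp_rot': [3.1384, -0.0011, 0.0004], 'wrist_force': [-0.0872, 0.7237, -1.3663], 'width': 0.2406, 'grip_force': 58.7577}
delta m [-0.0589 -0.2209  0.0199] deg [ 1.900e-01  1.998e+01 -1.000e-02]
```

Wrist force of -1.4 N matches the probe's weight. I move to hover over the ring.

Request:
{"name": "jog_arm", "arguments": {
  "deltas": [-0.012,-0.045,0.0,0,4,0,-1,-0.024,-0.09,0.0,0,8,0,-1,-0.036,-0.135,0.005,0,12,0,-1,-0.048,-0.18,0.01,0,16,0,-1,-0.059,-0.221,0.02,0.1,20,0,-1,-0.059,-0.221,0.02,0.1,20,0,-1,-0.059,-0.221,0.02,0.1,20,0,-1,-0.059,-0.221,0.02,0.1,20,0,-1]
}}

```text
time: 16.75
tool_pos: [0.4555, -0.089, 0.2345]
tcp_rot: [3.093, -0.0, 0.543]
wrist_force: [0.5, -0.5, -0.9]
width: 0.239
grip_force: 59.2
```

```bash
python3 - <<'E'
from h import *
say();c=read_camera("wrist");im=c["color"]
s=readout.read_state();R0=R.from_rotvec(s["tcp_rot"])
tip=s["tool_pos"]+R0.apply([-.0007,0,.1202]);print("tip exp",tip,proj(c,[tip]),"ring exp",proj(c,[[.517,-.089,.066]]))
cv2.imwrite("pics/w9.png",cv2.resize(im[110:310,180:380],None,fx=3,fy=3,interpolation=cv2.INTER_CUBIC))
to(np.array([.517,-.089,.066])+N*.18,RT)
E
```

```text
{'time': 16.75, 'q': [-0.3236, -0.3633, 2.2645, 0.1361, 0.9135, 1.182], 'tool_pos': [0.4555, -0.089, 0.2345], 'tcp_rot': [3.0932, -0.0004, 0.5434], 'wrist_force': [0.5147, -0.4688, -0.8602], 'width': 0.2392, 'grip_force': 59.1566}
tip exp [ 0.49645759 -0.08963297  0.12195474] [[280.03580898 202.70563349]] ring exp [[279.28453611 184.53440805]]
delta m [-0.0006 -0.0005 -0.0002] deg [ 0.08  0.03 -0.03]
```

View pics/w9.png

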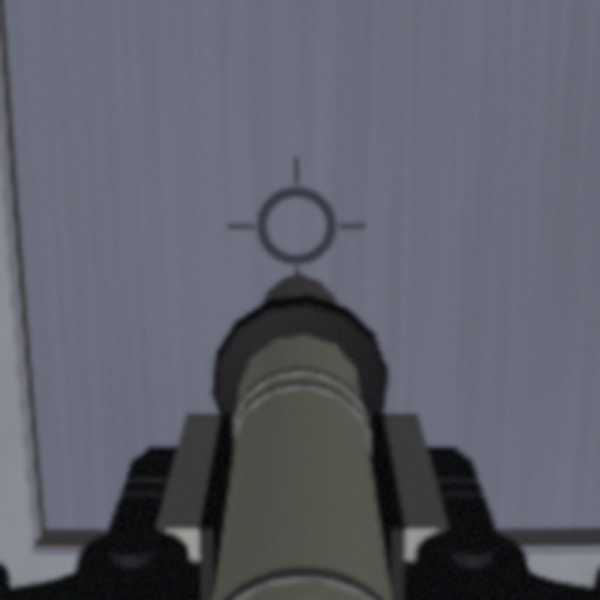

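The ring centre is at crop (297,225), i.e. pixel (279,185), within 1 px of the expected (279.3,184.5). The tip is in line just below it, so alignment is about 1 mm. I descend to just above contact and take a force baseline.

Request:
{"name": "jog_arm", "arguments": {
  "deltas": [0,-0.0005,0.02,0.1,0,0,-1,0,-0.0005,0.035,0.1,0,0,-1,0,-0.0005,0.047,0.1,0,0,-1,0,-0.0005,0.052,0.1,0,0,-1,0,-0.0005,0.052,0.1,0,0,-1,0,-0.0005,0.052,0.1,0,0,-1]
}}

```text
time: 17.4
tool_pos: [0.4734, -0.0885, 0.1863]
tcp_rot: [-3.093, 0.0, -0.545]
wrist_force: [0.2, 0.2, -0.6]
width: 0.24
grip_force: 59.1
```

```bash
cat >> h.py <<'E'
def avg(n=12):
    W=[];Pz=[];Ro=[]
    for i in range(n):
        read_camera("side");s=readout.read_state();W.append(s["wrist_force"]);Pz.append(s["tool_pos"]);Ro.append(s["tcp_rot"])
    rm=R.from_rotvec(Ro).mean();p=np.mean(Pz,0);w=np.mean(W,0)
    tip=p+rm.apply([-.0007,0,.1202]);G=np.array([.517,-.089,.066])
    z=rm.apply([0,0,1]);print("t",s["time"],"F.N",(w@N).round(2),"sd",np.std(np.array(W)@N).round(2),"w",w.round(2),"TCP h",((p-G)@N).round(4),"tip-ring (normal,x,y)",((tip-G)@N).round(4),((tip-G)@RT[:,0]).round(4),(tip-G)[1].round(4),"tilt deg",np.degrees(np.arccos(-z@N)).round(2))
E
python3 - <<'E'
from h import *
avg()
to(np.array([.517,-.089,.066])+N*.115,RT)
E
```

```text
t 18.0 F.N -1.21 sd 0.34 w [ 0.01  0.03 -1.29] TCP h 0.1282 tip-ring (normal,x,y) 0.008 -0.0008 0.0009 tilt deg 0.05
delta m [0.0005 0.0009 0.0128] deg [-0.06  0.04 -0.  ]
```

Request:
{"name": "jog_arm", "arguments": {
  "deltas": [0.0005,0.0009,0.004,0,0,0,-1,0.0005,0.0009,0.008,0,0,0,-1,0.0005,0.0009,0.0105,0,0,0,-1,0.0005,0.0009,0.0105,0,0,0,-1]
}}

```text
time: 18.4
tool_pos: [0.4772, -0.0891, 0.176]
tcp_rot: [-3.093, -0.0, -0.544]
wrist_force: [-0.0, -0.2, 0.4]
width: 0.243
grip_force: 59.3
```

```bash
python3 - <<'E'
from h import *
avg(24)
E
```

```text
t 19.6 F.N 1.02 sd 0.41 w [-0.37 -0.57  0.95] TCP h 0.1173 tip-ring (normal,x,y) -0.0029 -0.0006 0.0 tilt deg 0.07
```

Contact force is about 2.2 N (1.02 + 1.21), so the tip is about 4.4 mm in, inside the ring and square. I add 0.5 mm and re-check.

Request:
{"name": "jog_arm", "arguments": {
  "deltas": [0,0,0.0005,0,0,0,-1,0,0,0.0005,0,0,0,-1,0,0,0.0005,0,0,0,-1]
}}

```text
time: 19.9
tool_pos: [0.4772, -0.089, 0.1757]
tcp_rot: [-3.093, -0.0, -0.544]
wrist_force: [-0.3, -0.9, 0.6]
width: 0.241
grip_force: 59.3
```

```bash
python3 - <<'E'
from h import *
avg(24)
c=read_camera("wrist");cv2.imwrite("pics/w10.png",cv2.resize(c["color"][110:310,180:380],None,fx=3,fy=3,interpolation=cv2.INTER_CUBIC))
E
```

```text
t 21.1 F.N 1.09 sd 0.45 w [ 0.06 -0.76  1.18] TCP h 0.1167 tip-ring (normal,x,y) -0.0035 -0.0007 0.0001 tilt deg 0.08
```

View pics/w10.png

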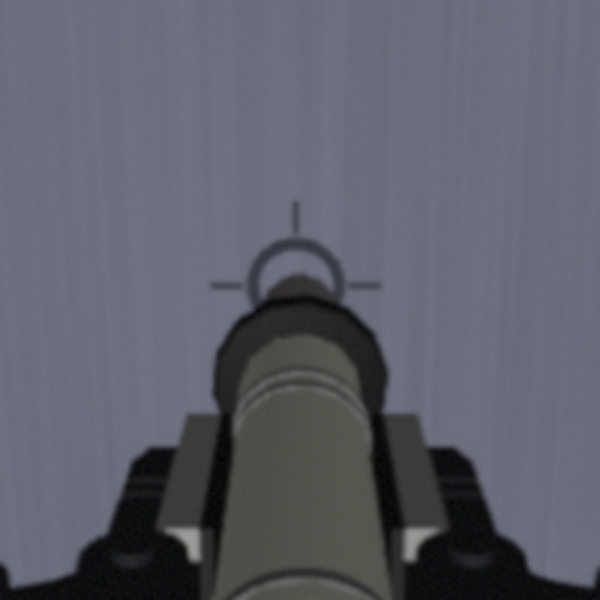

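The ring centre is at crop (295,285) and the probe axis at about (300,280), so the tip is within 2 mm of the ring's centre. Contact force is 2.3 N, about 4.7 mm in, and tilt is 0.1°. I hand in.

```bash
python3 -c "
from workcell import finish_job
print(finish_job())"
```

```text
the job is handed in; nothing more can be done
None
```

The job is handed in: both packs lie flat in the transport tray, and the larger probe is held square in the check ring with its tip pressed about half in (about 4.7 mm, 2.3 N), finishing at about 21 s.

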